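# Roll the sample caddy into its parking bay

### The arm

A 6-joint arm with a two-finger parallel gripper is mounted at the origin on the work surface. World frame = base frame: x ahead of the robot, y to its left, z up, the work surface at z = 0. Lengths are in mm, angles in rad, forces in N, time in s.
With the tool pointing down it reaches from about 350 to 775 mm from the base axis. Payload 7.3 kg.
Tool frame: the origin (TCP) lies at the very end of the fingers, on their centre line; the grasp point (between the pads) lies 19 mm behind it; x points along the fingers, y is the direction in which the jaws open and shut, and the axes are right-handed (so a half turn about x gives the same grasp; the last joint's range is limited). The gripper opens to 92 mm and grips with 3 to 60 N. Pads are 19 mm wide; open, the fingers measure 130 mm over their backs; the gripper's body (75 mm by 190 mm) begins 47 mm behind the grasp point.
Start: joints at [-1.386, 0.342, 1.524, -0, 1.275, -0.146], TCP at [170.543, -496.548, 226.741] pointing down, gripper open.
Joint ranges: [-2.53, 2.53], [-0.77, 2.02], [0.04, 2.7], [-1, 4.14], [0.28, 2.66], [-3.11, 3.11]. Speed limits (rad/s): [2.57, 2.57, 3.14, 3.14, 3.14, 3.14].

### API

Orientations are given as [roll, pitch, yaw] about the fixed x, y, z axes, in that order (R = Rz(yaw) Ry(pitch) Rx(roll)).
In Python, from plant import bot gives the robot as it stands.
- The arm moves only by the tool step_arm, never from a script. Its argument "targets" is a list that holds one entry, the list of rows, each a list of 4 numbers: the shift along the tool's x, y, z in m, then the turn about the tool's x in degrees. A call has exactly 5 rows; each row is the pose to reach, as a shift and turn from the pose measured when the call began, along the tool's axes at that moment; what a row does not reach only later rows make up. A row lasts 1/12 s, in which the tool goes at most 41.7 mm and 7.16 degrees, less where a joint would pass 70% of its speed; a pose out of reach is approached as far as the arm can. A call with a gripper value outside its range is refused whole. "jaw" is the closure, from 0 (fully open) to 1 (shut), set as the call begins (left out, the last holds). The fingers move at their own pace and stop on an object; the grip force is fixed at half the most. Time passes only in rows, so rows that repeat a pose let the fingers close, or fill a call up. It gives the time, the measured TCP pose, the force and the opening at its end, in the units of the state.
- bot.get_obs(): the state, without advancing time (a new reading comes with each control period).
- bot.capture(name): name is "scene" or "top" or "wrist"; returns a dict with "color" (400x640x3 uint8, red, green, blue), "depth" (400x640 float32, mm along the optical axis (not along the pixel's ray), 0 where there is no reading), "fov_y" (degrees; the focal length in pixels is half the picture's height over the tangent of half this angle, whatever the lens; pixels are square), "cx", "cy" (the principal point, pixels), "dist_coeffs" ([k1, k2, p1, p2, k3] as OpenCV has them; the pictures are not rectified), "rvec" (rotation vector, rad) and "tvec" (3), from world to camera coordinates, as OpenCV has them. Camera axes: x right, y down, z forward; pixel columns grow to the right and rows downward; lengths in mm; the calibration is good to about 2 mm. A picture is of the moment at which its call begins.
- bot.close_job(): hands the job in, once; it reports no verdict.
The state is a dict: "time": time; "joint_positions": joint angles; "dq": joint speeds; "tau": joint torques, N m; "tool_pos": TCP position; "tcp_rot": TCP orientation; "contact_force": force on the tool from outside, world axes, zero at the start; "moment": the same for the moment, N m; "grip_width": finger opening in mm.
Only numpy, scipy, OpenCV 4.12 (cv2) and the standard library are available. Lean on these libraries where they do the work, as an engineer would, in place of code of your own. Each camera call takes 0.05 s, during which the arm holds its last target. There are 200 camera calls.

### The job

Push the little sample caddy ahead by its handle, keeping its wheels on the table, until both front castors trail straight, then steer it nose first into the blue parking bay and press its nose gently but firmly (about 10 N, always under 20 N) against the red rubber end stop for about a second. Let go and leave it standing there with the castors still straight and the sample bottle upright on its deck, without shoving the bay's guide rails hard (under 20 N) and without disturbing anything else on the table.

Things in the scene. Friction and masses are not known exactly. Their poses are not given: they have to be found in the camera images.
- caddy: White deck 160 long x 110 wide mm, top 38 mm above the table, blue edge; about 0.8 kg in all. Origin on the table under the deck's centre; x forward to the nose, y to its left, z up. Fixed wheels that roll only along x stand under the handle, 60 mm behind the origin. A tube rack (to 90 mm height) is fixed 33 to 67 mm ahead of the origin.
- handle (a point): Centre of the caddy's blue grip bar, to be pinched from above: 14 mm thick along the caddy's x, 80 mm long along its y, from 94 to 126 mm above the table; this point is 110 mm up and 60 mm behind the caddy's origin. Axes as the caddy's. 34 mm free ahead of it, all free behind.
- nose (a point): Centre of the caddy's front edge, 80 mm ahead of its origin, 34 mm above the table. Axes as the caddy's.
- left_castor (a joint): Swivel angle in rad of the front left castor (orange fork top, 11 mm radius wheel 12 mm off its pivot; pivot 50 mm ahead of the caddy's origin, 30 mm to the left), anticlockwise from above: 0 when its wheel trails straight behind the pivot, towards the handle, as rolling forward brings it to stand. Turns without end; 6.28 is straight again.
- right_castor (a joint): The same for the front right castor (pivot 30 mm to the right).
- sample_bottle_centre (a point): Centre of the small round bottle (30 mm across, 55 mm high, red cap, 50 g) standing loose in a square well (about 34 mm inside, rim 12 mm above the deck) on the caddy's deck, at the origin. Its axis is z.
- bay: Blue patch on the table between two fixed aluminium guide rails, 150 mm long, 46 mm high, 121 mm apart inside (the caddy is 110 mm wide), with flared lead-ins reaching 45 mm out before the mouth. Origin on the table in the middle of the mouth (yellow line), where the parallel rails begin; x points into the bay, y to its left.
- kit_box: Bystander: open white test kit box 130 x 200 x 70 mm with an orange band. Origin under its centre.
- sanitiser: Bystander: bottle 60 mm across, 150 mm high, blue cap. Origin under its centre.
- tube_rack: Bystander: blue tube rack 80 x 200 mm, 75 mm high with its tubes. Origin under its centre.
- test_cassette: Bystander: flat white test cassette 24 x 72 x 8 mm lying on the table. Origin under its centre.
- reagent: Bystander: small white bottle 28 mm across, 50 mm high, yellow cap. Origin under its centre.
- stop_zone (a point): Point in the bay, 155 mm in from the mouth, 34 mm up, axes as the bay's: the nearest place where the face of the red rubber end stop may stand. The stop is clamped anywhere from here to 30 mm further in; where is not measured: feel for it. Its face (100 mm wide, 20 to 48 mm high) yields about 1 mm per 4 N, and springs back slowly.

How it is judged (in metres and radians):
On the way, in this order (a step that is already met when the one before it is completed fails the run):
1. the caddy has rolled at least 50 mm and both front castors trail straight within 0.35 rad, before its nose enters the bay (distance of caddy from where it was at the start of the episode above 0.05 m and x of nose in the frame of bay below 0 m and (value of joint left_castor between -0.35 and 0.35 rad or value of joint left_castor between 5.9332 and 6.6332 rad or value of joint left_castor between -6.6332 and -5.9332 rad) and (value of joint right_castor between -0.35 and 0.35 rad or value of joint right_castor between 5.9332 and 6.6332 rad or value of joint right_castor between -6.6332 and -5.9332 rad)), for 0.1 s.
2. the nose is 50 mm or more inside the bay, between the rails, the caddy in line within 0.12 rad (x of nose in the frame of bay above 0.05 m and y of nose in the frame of bay between -0.012 and 0.012 m and angle between the x axis of caddy and the x axis of bay, either way round below 0.12 rad), for 0.1 s.
3. the nose presses on the end stop with more than 5 N for 0.4 s (contact force between caddy and stop above 5 N), for 0.4 s.
At the end, for the whole second after the job is handed in: The caddy stands at rest on its wheels in the bay, let go, its nose within 10 mm of the end stop's red face, sideways within 12 mm of the bay's middle and in line with the bay within 0.12 rad, both castors trailing straight within 0.35 rad, the sample bottle upright in its well (x of nose in the frame of stop between -0.01 and 0.004 m and y of nose in the frame of bay between -0.012 and 0.012 m and angle between the x axis of caddy and the x axis of bay, either way round below 0.12 rad and angle between caddy's own z axis and vertical below 0.05 rad and height (world z) of caddy below 0.006 m and linear speed of caddy below 0.02 m/s and angle between sample_bottle_centre's own z axis and vertical below 0.2 rad and horizontal distance between sample_bottle_centre and caddy below 0.015 m and (value of joint left_castor between -0.35 and 0.35 rad or value of joint left_castor between 5.9332 and 6.6332 rad or value of joint left_castor between -6.6332 and -5.9332 rad) and (value of joint right_castor between -0.35 and 0.35 rad or value of joint right_castor between 5.9332 and 6.6332 rad or value of joint right_castor between -6.6332 and -5.9332 rad)); the robot touches nothing.
It fails at once if the caddy presses on the end stop with more than 20 N (contact force between caddy and stop above 20 N).
It fails at once if the caddy presses on the bay's rails with more than 20 N (contact force between caddy and bay above 20 N).
It fails at once if the caddy is lifted off the table by more than 12 mm or tipped by more than 0.15 rad (height (world z) of caddy above 0.012 m or angle between caddy's own z axis and vertical above 0.15 rad).
It fails at once if the sample bottle tips by more than 0.5 rad (angle between sample_bottle_centre's own z axis and vertical above 0.5 rad).
It fails at once if a bystander is moved by more than 20 mm (distance of any of kit_box, sanitiser, tube_rack, test_cassette, reagent from where it was at the start of the episode above 0.02 m).
It also fails if it takes over 67 s, if anything falls off the work surface, if the arm or the gripper's body presses on something with over 40 N, if the wrist force passes 120 N, or if a joint passes its speed limit or range.

## Working session

There is one attempt and no reset: what is moved stays moved. The work goes in short steps, Python scripts to look and compute and a tool call to move; the robot and the scene stay as the last step left them, time stands still between calls to the robot, and variables do not carry over. Pictures are saved under pics/ and viewed, about 8 in all and at most 12, crops included, and the job is handed in when it is done.

Besides the shell and the picture viewer there is one more tool, called after "Call:" by a JSON object that holds its "name" and its "arguments", one argument or row to a line. step_arm: Moves the arm, as the interface text tells. Its arguments: {"type":"object","properties":{"targets":{"type":"array","items":{"type":"array","items":{"type":"array","items":{"type":"number"}}}},"jaw":{"type":"number"}},"required":["targets"]}

```bash
ls; mkdir -p pics
cat > h.py <<'E'
import numpy as np, cv2
from plant import bot
def K(c):
    f=200/np.tan(np.radians(c["fov_y"])/2)
    return np.array([[f,0,c["cx"]],[0,f,c["cy"]],[0,0,1.]])
def snap(name,fn):
    c=bot.capture(name); cv2.imwrite("pics/"+fn+".png",c["color"][:,:,::-1]); np.save("pics/"+fn+".npy",c,allow_pickle=True); return c
def load(fn): return np.load("pics/"+fn+".npy",allow_pickle=True).item()
def ray(c,uv):
    p=cv2.undistortPoints(np.array([[uv]],float),K(c),np.array(c["dist_coeffs"],float))[0,0]
    R=cv2.Rodrigues(np.array(c["rvec"],float))[0]; t=np.array(c["tvec"],float).ravel()
    return -R.T@t, R.T@np.array([p[0],p[1],1.])
def atz(c,uv,z):
    o,d=ray(c,uv); return o+d*(z-o[2])/d[2]
def dep(c,uv):
    o,d=ray(c,uv); return o+d*c["depth"][int(round(uv[1])),int(round(uv[0]))]
def proj(c,P):
    return cv2.projectPoints(np.array(P,float).reshape(-1,1,3),np.array(c["rvec"],float),np.array(c["tvec"],float),K(c),np.array(c["dist_coeffs"],float))[0].reshape(-1,2)
E
python3 - <<'E'
from h import *
o=bot.get_obs(); print({k:np.round(v,3) for k,v in o.items()})
a=snap("top","top0"); b=snap("scene","scene0")
for c in(a,b): print(ray(c,(c["cx"],c["cy"])),c["fov_y"])
E
```

```text
pics
{'time': np.float64(0.0), 'joint_positions': array([-1.386,  0.343,  1.525, -0.   ,  1.275, -0.146]), 'dq': array([-0.001,  0.   ,  0.   ,  0.   ,  0.   ,  0.001]), 'tau': array([ -0.   , -43.124, -24.423,   0.072,   0.056,  -0.   ]), 'tool_pos': array([ 170.452, -496.111,  226.018]), 'tcp_rot': array([-1.698,  1.569,  1.775]), 'contact_force': array([-0.321,  0.375, -0.244]), 'moment': array([-0.03 , -0.019, -0.002]), 'grip_width': np.float64(91.615)}
(array([ 507.07294137,   28.2677221 , 1257.10257849]), array([ 0.05943067, -0.0232572 , -0.99796147])) 50.54066278908941
(array([1262.81094924, -539.2984523 ,  716.45589664]), array([-0.64675839,  0.50890177, -0.56808676])) 43.28733301188636
```

View pics/top0.png

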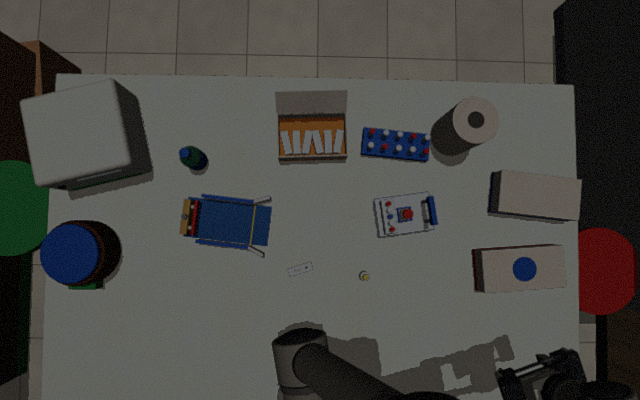

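View pics/scene0.png

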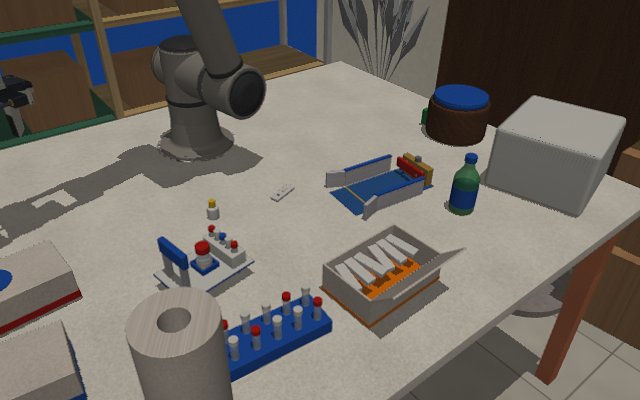

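The top view shows the caddy at about (405,213) with its handle on the right at (430,211) and its nose facing left. The bay's mouth is at about (268,225) and its red stop at (195,217). Enlarging both.

Run:
```python
from h import *
c=load("top0"); im=c["color"][180:270,170:450,::-1]
im=np.clip(im.astype(float)*1.6,0,255).astype(np.uint8)
a=cv2.resize(im[:,0:110],None,fx=7,fy=7,interpolation=cv2.INTER_CUBIC)[:, :]
b=cv2.resize(im[:,195:280],None,fx=7,fy=7,interpolation=cv2.INTER_CUBIC)
cv2.imwrite("pics/bay_crop.png",a[:600]); cv2.imwrite("pics/caddy_crop.png",b[:600])
```

```text
(no output)
```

View pics/bay_crop.png

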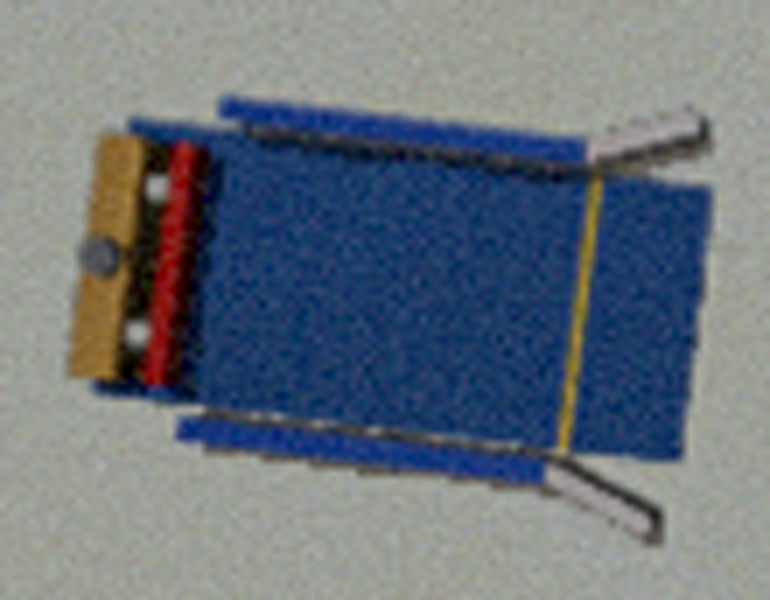

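View pics/caddy_crop.png

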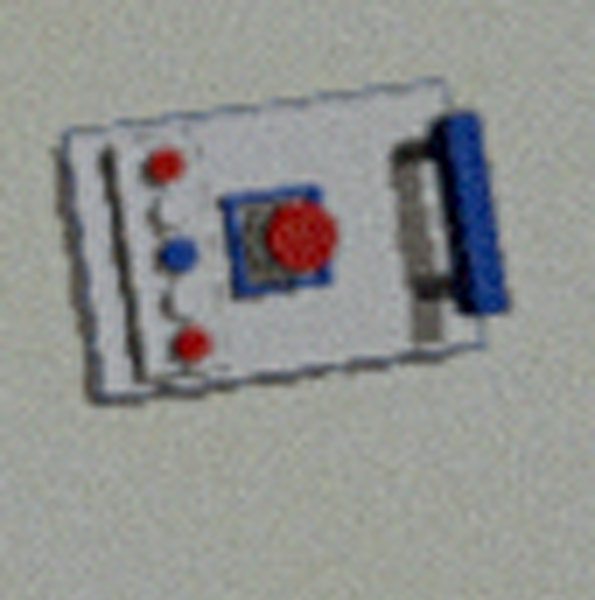

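The bay crop shows the yellow line from (597,180) to (563,455) and the red stop's top from (190,145) to (158,385). The caddy crop shows deck corners at (65,130), (100,400), (485,345) and (445,80), with the handle's top centred at about (471,214).

Run:
```python
from h import *
c=load("top0")
B=lambda u,v:(170+(u+.5)/7-.5,180+(v+.5)/7-.5)
C=lambda u,v:(365+(u+.5)/7-.5,180+(v+.5)/7-.5)
P=lambda uv,z:np.round(atz(c,uv,z)[:2],1)
print("yellow",P(B(597,180),1),P(B(563,455),1))
print("patch R",P(B(712,187),1),P(B(683,460),1))
print("rail tops inner up",P(B(590,165),46),P(B(225,122),46)," low",P(B(548,458),46),P(B(205,412),46))
print("stop top front",P(B(208,148),48),P(B(175,385),48))
cor=np.array([P(C(*q),38) for q in [(65,130),(100,400),(485,345),(445,80)]]);print(cor,cor.mean(0))
nose=(cor[0]+cor[1])/2; tail=(cor[2]+cor[3])/2; d=nose-tail; print("nose",nose,"len",np.hypot(*d),"yaw",np.arctan2(d[1],d[0]))
h=np.array([P(C(*q),126) for q in [(433,122),(480,112),(508,312),(462,312)]]);print("handle",h.mean(0),h)
for n,uv in dict(cass=(300,269),reag=(364,275)).items(): print(n,P(uv,8))
# depth points of patches
for uv in [(405,213),(431,210),(230,222)]: print(uv,np.round(dep(c,uv),1))
```

```text
yellow [560.1 180.6] [444.1 192.5]
patch R [557.8 132. ] [442.6 142.1]
rail tops inner up [564.3 178.1] [579.7 327.2]  low [445.1 192.7] [461.8 332.1]
stop top front [568.9 333.3] [472.6 344. ]
[[ 583.9 -166.8]
 [ 472.8 -181.9]
 [ 497.2 -342.3]
 [ 607.  -325.8]] [ 540.225 -254.2  ]
nose [ 528.35 -174.35] len 161.4563485899517 yaw 1.718430628482872
handle [ 548.075 -310.1  ] [[ 583.5 -295.5]
 [ 587.6 -313.8]
 [ 510.7 -324.5]
 [ 510.5 -306.6]]
cass [375.   44.2]
reag [ 359.3 -143.8]
(405, 213) [ 540.6 -245.7   89.5]
(431, 210) [ 548.7 -309.2  121.4]
(230, 222) [509.7 252.5   3. ]
```

```bash
cat >> h.py <<'E'
from scipy.spatial.transform import Rotation as Rn
def state():
    o=bot.get_obs(); R=Rn.from_euler("xyz",o["tcp_rot"]).as_matrix(); return o,R
M=np.array([503.5,186.]); BY=np.pi/2-0.107   # bay
def bay(p,by=None):
    by=BY if by is None else by; b=np.array([np.cos(by),np.sin(by)]); d=np.asarray(p)[:2]-M
    return d@b, d@np.array([-b[1],b[0]])
def unbay(s,l): 
    b=np.array([np.cos(BY),np.sin(BY)]); return M+s*b+l*np.array([-b[1],b[0]])
def rows(tg):
    """tg: world x,y,z mm, heading of tool y axis (mod pi) -> rows"""
    o,R=state(); p=np.array(o["tool_pos"]); yaw=np.arctan2(R[1,1],R[0,1])
    for x,y,z,h in tg:
        d=R.T@(np.array([x,y,z])-p)/1000; t=(h-yaw+np.pi/2)%np.pi-np.pi/2
        print("[%.4f, %.4f, %.4f, %.1f]"%(*d,-np.degrees(t)))
def rep():
    o,R=state(); yaw=np.arctan2(R[1,1],R[0,1])
    print("t %.2f"%o["time"],np.round(o["tool_pos"],1),"yaw %.3f"%yaw,"F",np.round(o["contact_force"],1),"M",np.round(o["moment"],2),"w",round(float(o["grip_width"]),1),"bay",np.round(bay(o["tool_pos"]),1),"relyaw %.3f"%((yaw-BY+np.pi/2)%np.pi-np.pi/2),"down",np.round(R[:,0],3))
E
python3 - <<'E'
from h import *
rep(); rows([(548.5,-312,190,1.718)])
E
```

```text
t 0.10 [ 170.5 -496.2  226.1] yaw -1.240 F [-0.6 -0.7 -0.6] M [-0.03 -0.06  0.02] w 91.7 bay [-713.8  258.3] relyaw 0.438 down [-0.     0.001 -1.   ]
[0.0363, -0.0514, -0.4173, 10.5]
```

Call:
{"name": "step_arm", "arguments": {
  "targets": [
    [[0,-0.005,-0.04,2],[0,-0.01,-0.08,4],[0,-0.015,-0.12,6],[0,-0.02,-0.16,8],[0,-0.025,-0.2,10.5]]
  ],
  "jaw": 0.55
}}

```text
time: 0.52
tool_pos: [352.8, -406.3, 225.9]
tcp_rot: [-1.405, 1.569, 1.882]
contact_force: [-0.3, -0.6, 0.1]
grip_width: 62.8
```

```bash
python3 -c "
from h import *
rep(); rows([(548.5,-312,190,1.718)])"
```

```text
t 0.52 [ 352.8 -406.3  225.9] yaw -1.426 F [-0.3 -0.6  0.1] M [ 0.02  0.01 -0.04] w 62.8 bay [-605.    86.6] relyaw 0.252 down [-0.001  0.002 -1.   ]
[0.0360, -0.0649, -0.2073, -0.1]
```

Call:
{"name": "step_arm", "arguments": {
  "targets": [
    [[0,-0.013,-0.039,0],[0,-0.026,-0.078,0],[0,-0.039,-0.117,0],[0,-0.052,-0.156,0],[0,-0.06,-0.19,0]]
  ]
}}

```text
time: 0.93
tool_pos: [534.1, -317.2, 225.6]
tcp_rot: [-1.372, 1.568, 1.916]
contact_force: [0.1, -1.2, -0.1]
grip_width: 41.6
```

Call:
{"name": "step_arm", "arguments": {
  "targets": [
    [[0.004,-0.002,-0.01,0],[0.01,-0.003,-0.015,0],[0.01,-0.003,-0.015,0],[0.01,-0.003,-0.015,0],[0.01,-0.003,-0.015,0]]
  ]
}}

```text
time: 1.35
tool_pos: [547.0, -313.1, 215.5]
tcp_rot: [-1.116, 1.567, 2.171]
contact_force: [-0.5, 0.1, -0.2]
grip_width: 41.5
```

```bash
python3 -c "
from h import *
rep(); rows([(548.5,-312,190,1.718)])
c=snap('wrist','w1'); print(ray(c,(320,200)))"
```

```text
t 1.35 [ 547.  -313.1  215.5] yaw -1.426 F [-0.5  0.1 -0.2] M [ 0.    0.   -0.05] w 41.5 bay [-491.6  -96.6] relyaw 0.252 down [-0.002  0.003 -1.   ]
[0.0255, -0.0008, -0.0017, -0.1]
(array([ 622.38674651, -301.65161317,  373.07945778]), array([-0.27202282, -0.04258459, -0.96140022]))
```

View pics/w1.png

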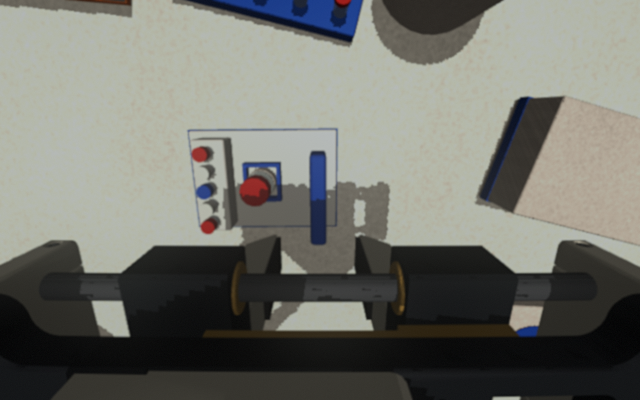

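The wrist view shows the handle bar spanning u 311–326 and v 152–243, the deck's far corners at (189,129) and (337,129), and the fingers at u≈265 and 375, straddling the bar.

Run:
```python
from h import *
c=load("w1")
hsv=cv2.cvtColor(c["color"],cv2.COLOR_RGB2HSV); m=(hsv[...,0]>105)&(hsv[...,0]<125)&(hsv[...,1]>120)
pts=[]
for v in range(145,245):
  for u in range(300,340):
    if m[v,u] and c["depth"][v,u]>0:
      p=dep(c,(u,v)); 
      if 118<p[2]<134: pts.append(p)
pts=np.array(pts,float); r=cv2.minAreaRect(pts[:,:2].astype(np.float32)); print(len(pts),np.median(pts[:,2]),r)
d=[atz(c,q,38)[:2] for q in [(189,129),(337,129)]]; e=d[0]-d[1]; print(d,np.hypot(*e),np.arctan2(e[1],e[0]))
```

```text
1218 125.48585035654571 ((551.2520751953125, -310.8398742675781), (77.53948974609375, 12.494634628295898), 9.62292766571045)
[array([ 585.09900086, -166.28736943]), array([ 607.88203155, -322.77727502])] 158.13967572170606 1.7153684565284857
```

```bash
python3 -c "
from h import *
rows([(549.5,-311.5,95,1.72)])"
```

```text
[0.1209, -0.0010, -0.0026, -0.3]
```

Call:
{"name": "step_arm", "arguments": {
  "targets": [
    [[0.03,-0.001,-0.0025,0],[0.06,-0.001,-0.0025,0],[0.085,-0.001,-0.0025,0],[0.105,-0.001,-0.0025,0],[0.12,-0.001,-0.0025,0]]
  ]
}}

```text
time: 1.82
tool_pos: [547.6, -312.1, 94.3]
tcp_rot: [-1.02, 1.566, 2.264]
contact_force: [0.5, -0.4, -0.1]
grip_width: 41.1
```

Call:
{"name": "step_arm", "arguments": {
  "targets": [
    [[0,0,0,0],[0,0,0,0],[0,0,0,0],[0,0,0,0],[0,0,0,0]]
  ],
  "jaw": 1
}}

```text
time: 2.23
tool_pos: [548.1, -312.8, 95.9]
tcp_rot: [-1.303, 1.569, 1.981]
contact_force: [0.4, -0.3, 2.6]
grip_width: 13.8
```

```bash
python3 -c "
from h import *
rep()"
```

```text
t 2.23 [ 548.1 -312.8   95.9] yaw -1.428 F [ 0.4 -0.3  2.6] M [-0.16  0.02  0.13] w 13.8 bay [-491.1  -97.7] relyaw 0.250 down [-0.001  0.002 -1.   ]
```

Call:
{"name": "step_arm", "arguments": {
  "targets": [
    [[0,-0.004,0,0],[0,-0.01,0,0],[0,-0.017,0,0],[0,-0.024,0,0],[0,-0.03,0,0]]
  ]
}}

```text
time: 2.65
tool_pos: [543.6, -282.0, 96.1]
tcp_rot: [-1.162, 1.568, 2.123]
contact_force: [-0.6, -1.3, -1.5]
grip_width: 13.9
```

```bash
cat >> h.py <<'E'
from scipy.interpolate import CubicHermiteSpline
def path(s0,l0,h0,s1,step,n=5,z=95.0,lend=0.0):
    """print rows along a cubic from present bay pose (s0,l0,rel heading h0) to line at s1"""
    f=CubicHermiteSpline([s0,s1],[l0,lend],[np.tan(h0),0]); s=s0; tg=[]
    for i in range(n):
        s+=step*np.cos(np.arctan(f(min(s,s1),1))); q=min(s,s1)
        tg.append((*unbay(s,f(q) if s<s1 else lend),z,BY+np.arctan(f(q,1))))
    rows(tg)
E
python3 -c "
from h import *
rep(); o,R=state(); s,l=bay(o['tool_pos']); print(bay(o['tool_pos'])); path(s,l,.25,-175,10,n=10)"
```

```text
t 2.65 [ 543.6 -282.    96.1] yaw -1.428 F [-0.6 -1.3 -1.5] M [-0.54  0.19 -0.05] w 13.9 bay [-461.   -89.9] relyaw 0.250 down [-0.001  0.002 -1.   ]
(np.float64(-461.0072791915284), np.float64(-89.87241902360117))
[0.0011, -0.0100, 0.0001, -1.5]
[0.0011, -0.0201, 0.0005, -2.8]
[0.0011, -0.0301, 0.0011, -4.0]
[0.0011, -0.0401, 0.0019, -5.0]
[0.0012, -0.0501, 0.0029, -5.9]
[0.0012, -0.0600, 0.0040, -6.6]
[0.0012, -0.0700, 0.0052, -7.3]
[0.0012, -0.0799, 0.0065, -7.8]
[0.0013, -0.0898, 0.0079, -8.1]
[0.0013, -0.0997, 0.0093, -8.4]
```

Call:
{"name": "step_arm", "arguments": {
  "targets": [
    [[0,-0.01,0.0001,-1.5],[0,-0.02,0.0005,-2.8],[0,-0.03,0.001,-4.0],[0,-0.04,0.002,-5.0],[0,-0.05,0.003,-6.0]]
  ]
}}

```text
time: 3.07
tool_pos: [533.4, -231.5, 96.1]
tcp_rot: [-1.331, 1.568, 2.06]
contact_force: [1.9, -1.0, -4.5]
grip_width: 13.7
```

```bash
cat >> h.py <<'E'
def nxt(step,s1=-175,n=5,z=95.5,lend=0.0):
    rep(); o,R=state(); s,l=bay(o['tool_pos']); yaw=np.arctan2(R[1,1],R[0,1])+np.pi-BY; path(s,l,(yaw+np.pi/2)%np.pi-np.pi/2,s1,step,n,z,lend)
E
python3 -c "
from h import *
nxt(10,n=6)"
```

```text
t 3.07 [ 533.4 -231.5   96.1] yaw -1.321 F [ 1.9 -1.  -4.5] M [-0.43 -0.31  0.01] w 13.7 bay [-412.   -74.3] relyaw 0.357 down [-0.001  0.002 -1.   ]
[0.0006, -0.0100, 0.0001, -0.7]
[0.0006, -0.0200, 0.0002, -1.3]
[0.0006, -0.0301, 0.0005, -1.8]
[0.0007, -0.0401, 0.0008, -2.1]
[0.0007, -0.0501, 0.0012, -2.3]
[0.0007, -0.0601, 0.0017, -2.4]
```

Call:
{"name": "step_arm", "arguments": {
  "targets": [
    [[0.0006,-0.01,0.0001,-0.7],[0.0006,-0.02,0.0002,-1.3],[0.0006,-0.03,0.0005,-1.8],[0.0006,-0.04,0.0008,-2.1],[0.0006,-0.05,0.0012,-2.3]]
  ]
}}

```text
time: 3.48
tool_pos: [519.5, -182.6, 95.9]
tcp_rot: [-1.367, 1.569, 2.065]
contact_force: [0.1, -2.5, 2.4]
grip_width: 14.0
```

```bash
python3 -c "
from h import *
nxt(10)
snap('top','top1')"
```

```text
t 3.48 [ 519.5 -182.6   95.9] yaw -1.280 F [ 0.1 -2.5  2.4] M [-0.51  0.13  0.08] w 14.0 bay [-364.8  -55.3] relyaw 0.398 down [-0.001  0.002 -1.   ]
[0.0005, -0.0100, 0.0000, -0.1]
[0.0005, -0.0200, 0.0000, -0.1]
[0.0005, -0.0300, 0.0000, 0.0]
[0.0005, -0.0400, 0.0000, 0.3]
[0.0005, -0.0500, -0.0001, 0.6]
```

Call:
{"name": "step_arm", "arguments": {
  "targets": [
    [[0,-0.01,0,-0.1],[0,-0.02,0,-0.1],[0,-0.03,0,0],[0,-0.04,0,0.3],[0,-0.05,0,0.6]]
  ]
}}

```text
time: 3.95
tool_pos: [504.2, -131.7, 96.0]
tcp_rot: [-1.33, 1.566, 2.092]
contact_force: [0.6, -0.7, -1.1]
grip_width: 14.1
```

```bash
python3 -c "
from h import *
nxt(10)
c=snap('scene','sc1'); cv2.imwrite('pics/sc1c.png',cv2.resize(c['color'][130:310,150:450,::-1],None,fx=2.6,fy=2.6,interpolation=cv2.INTER_CUBIC))"
```

```text
t 3.95 [ 504.2 -131.7   96. ] yaw -1.290 F [ 0.6 -0.7 -1.1] M [-0.54 -0.27  0.1 ] w 14.1 bay [-315.8  -34.6] relyaw 0.387 down [-0.002  0.004 -1.   ]
[0.0005, -0.0100, -0.0000, 0.6]
[0.0006, -0.0200, -0.0002, 1.2]
[0.0006, -0.0299, -0.0005, 2.0]
[0.0006, -0.0399, -0.0009, 3.0]
[0.0007, -0.0498, -0.0015, 4.0]
```

View pics/sc1c.png

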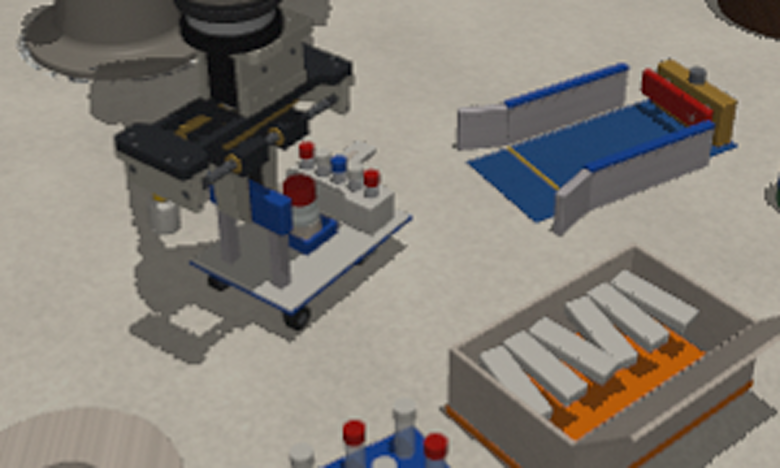

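The caddy is level and held, the bottle is upright at (300,200), and the bay lies ahead. Continuing.

Call:
{"name": "step_arm", "arguments": {
  "targets": [
    [[0.0004,-0.01,0,0.6],[0.0004,-0.02,-0.0002,1.2],[0.0004,-0.03,-0.0005,2.0],[0.0004,-0.04,-0.0009,3.0],[0.0004,-0.05,-0.0015,4.0]]
  ]
}}

```text
time: 4.42
tool_pos: [490.9, -80.8, 95.9]
tcp_rot: [-1.244, 1.565, 2.107]
contact_force: [0.5, -0.4, -0.5]
grip_width: 13.7
```

```bash
python3 -c "
from h import *
nxt(8)
c=snap('top','top2'); im=np.clip(c['color'][180:265,235:390,::-1].astype(float)*1.6,0,255).astype(np.uint8); cv2.imwrite('pics/top2c.png',cv2.resize(im,None,fx=5,fy=5,interpolation=cv2.INTER_CUBIC))"
```

```text
t 4.42 [490.9 -80.8  95.9] yaw -1.361 F [ 0.5 -0.4 -0.5] M [-0.62 -0.16  0.08] w 13.7 bay [-266.6  -15.9] relyaw 0.317 down [-0.003  0.005 -1.   ]
[0.0005, -0.0080, -0.0001, 1.2]
[0.0005, -0.0159, -0.0003, 2.4]
[0.0006, -0.0239, -0.0008, 3.7]
[0.0006, -0.0319, -0.0014, 5.1]
[0.0007, -0.0398, -0.0022, 6.6]
```

View pics/top2c.png

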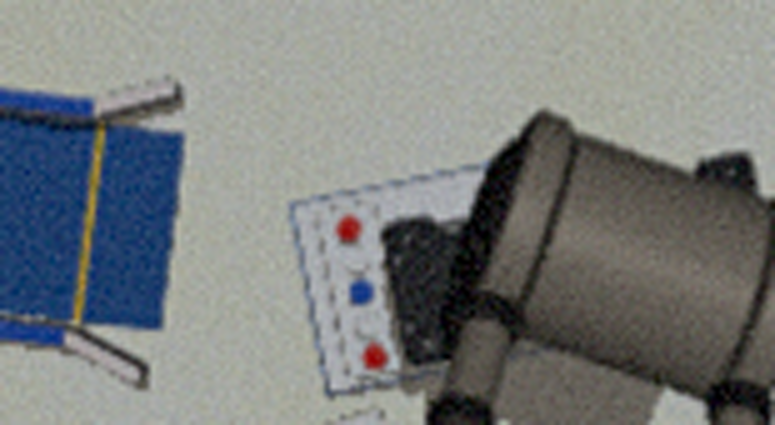

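The nose's front edge runs from (291,203) to (329,395) in the crop. The test cassette sits at about (355,415), clear of the deck's side.

Run:
```python
from h import *
c=load("top2"); o,R=state()
C=lambda u,v:(235+(u+.5)/5-.5,180+(v+.5)/5-.5)
a=atz(c,C(291,203),38)[:2]; b=atz(c,C(329,395),38)[:2]; e=a-b
h=np.arctan2(e[1],e[0])+np.pi/2; yaw=np.arctan2(R[1,1],R[0,1])+np.pi
print(a,b,np.hypot(*e),"head",h,"tool",yaw)
d=(a+b)/2-np.array(o["tool_pos"])[:2]; f=np.array([np.cos(yaw),np.sin(yaw)])
print("nose rel tool: fwd %.1f left %.1f"%(d@f,d@[-f[1],f[0]]),"nose bay",bay((a+b)/2))
C2=lambda u,v:C(u,v)
y1=atz(c,C(101,125),1)[:2];y2=atz(c,C(79,324),1)[:2];print("mouth",(y1+y2)/2,y1,y2)
```

```text
[517.17332316  66.51777082] [407.77010771  43.10397196] 111.88060389437318 head 1.7816296775600036 tool 1.7797606432759332
nose rel tool: fwd 136.6 left -0.5 nose bay (np.float64(-134.82050701816215), np.float64(26.78317544328811))
mouth [503.36954752 186.09303782] [562.1155546  180.82964108] [444.62354043 191.35643455]
```

```bash
python3 -c "
from h import *
nxt(9,s1=-165)"
```

```text
t 4.47 [490.3 -78.9  95.8] yaw -1.362 F [0.1 2.8 0.3] M [-0.23 -0.27 -0.  ] w 13.9 bay [-264.8  -15.2] relyaw 0.316 down [-0.004  0.007 -1.   ]
[0.0004, -0.0090, -0.0001, 1.7]
[0.0005, -0.0179, -0.0005, 3.5]
[0.0005, -0.0268, -0.0012, 5.2]
[0.0006, -0.0358, -0.0022, 6.9]
[0.0007, -0.0447, -0.0034, 8.6]
```

Call:
{"name": "step_arm", "arguments": {
  "targets": [
    [[0.0003,-0.009,-0.0001,1.7],[0.0003,-0.018,-0.0005,3.5],[0.0003,-0.027,-0.0012,5.2],[0.0003,-0.036,-0.0022,6.9],[0.0003,-0.045,-0.0034,8.6]]
  ]
}}

```text
time: 4.88
tool_pos: [484.1, -34.1, 95.9]
tcp_rot: [-1.061, 1.563, 2.138]
contact_force: [-0.6, -1.2, -0.5]
grip_width: 13.3
```

```bash
python3 -c "
from h import *
nxt(9,s1=-165)"
```

```text
t 4.88 [484.1 -34.1  95.9] yaw -1.513 F [-0.6 -1.2 -0.5] M [-0.66 -0.11  0.06] w 13.3 bay [-220.9   -4.2] relyaw 0.165 down [-0.004  0.007 -1.   ]
[0.0005, -0.0090, -0.0001, 1.8]
[0.0005, -0.0179, -0.0006, 3.5]
[0.0006, -0.0269, -0.0013, 5.1]
[0.0006, -0.0359, -0.0022, 6.6]
[0.0007, -0.0448, -0.0033, 8.0]
```

Call:
{"name": "step_arm", "arguments": {
  "targets": [
    [[0.0003,-0.009,-0.0001,1.8],[0.0003,-0.018,-0.0006,3.5],[0.0003,-0.027,-0.0013,5.1],[0.0003,-0.036,-0.0022,6.6],[0.0003,-0.045,-0.0033,8.0]]
  ]
}}

```text
time: 5.3
tool_pos: [484.7, 11.2, 95.9]
tcp_rot: [-0.851, 1.563, 2.208]
contact_force: [0.0, -1.5, 0.7]
grip_width: 13.7
```

```bash
python3 -c "
from h import *
nxt(8,s1=-120)
c=snap('top','top3'); im=np.clip(c['color'][180:265,180:335,::-1].astype(float)*1.6,0,255).astype(np.uint8); cv2.imwrite('pics/top3c.png',cv2.resize(im,None,fx=5,fy=5,interpolation=cv2.INTER_CUBIC))"
```

```text
t 5.30 [484.7  11.2  95.9] yaw -1.654 F [ 0.  -1.5  0.7] M [-0.64 -0.13 -0.03] w 13.7 bay [-1.758e+02  1.000e-01] relyaw 0.024 down [-0.005  0.006 -1.   ]
[0.0005, -0.0080, -0.0001, 0.8]
[0.0005, -0.0160, -0.0002, 1.3]
[0.0005, -0.0240, -0.0004, 1.7]
[0.0006, -0.0320, -0.0007, 1.9]
[0.0006, -0.0400, -0.0009, 1.9]
```

View pics/top3c.png

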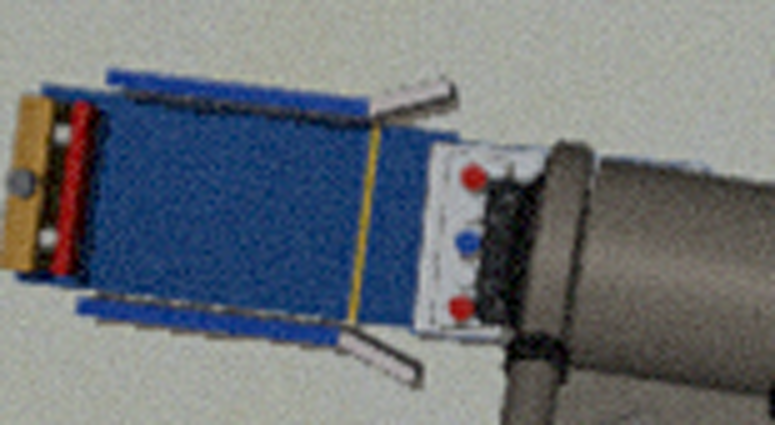

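The caddy now stands at the mouth. Its nose edge runs from (431,142) to (415,330) and the yellow line from (377,124) to (351,324).

Run:
```python
from h import *
c=load("top3"); o,R=state()
C=lambda u,v:(180+(u+.5)/5-.5,180+(v+.5)/5-.5)
A=lambda q,z:atz(c,C(*q),z)[:2]
a=A((431,142),38); b=A((415,330),38); e=a-b
print(a,b,np.hypot(*e),"head rel",np.arctan2(e[1],e[0])+np.pi/2-BY,"nose bay",bay((a+b)/2))
for n,q,z in [("yU",(377,124),1),("yL",(351,324),1),("railU m",(370,113),46),("railU e",(110,85),46),("railL m",(342,330),46),("railL e",(80,300),46),("stopU",(95,105),48),("stopL",(70,273),48)]: print(n,np.round(A(q,z),1),np.round(bay(A(q,z)),1))
```

```text
[551.15706544 144.58396739] [443.48719021 151.66538915] 107.9024956416144 head rel 0.04132482800272297 nose bay (np.float64(-38.31848291689509), np.float64(2.0976099698984396))
yU [562.7 180.3] [  0.6 -59.5]
yL [444.6 193.1] [ 0.8 59.3]
railU m [567.  178.9] [ -0.3 -63.8]
railU e [580.9 327.6] [149.  -61.8]
railL m [443.4 192.2] [-0.2 60.4]
railL e [458.4 341.2] [149.5  61.5]
stopU [569.2 335.3] [155.5 -49.4]
stopL [473.6 346.8] [156.7  46.9]
```

Call:
{"name": "step_arm", "arguments": {
  "targets": [
    [[0.0003,-0.008,-0.0001,0.8],[0.0003,-0.016,-0.0003,1.4],[0.0003,-0.024,-0.0006,1.7],[0.0003,-0.032,-0.0009,1.9],[0.0003,-0.04,-0.0012,1.9]]
  ]
}}

```text
time: 5.77
tool_pos: [489.2, 52.8, 95.9]
tcp_rot: [-0.864, 1.562, 2.161]
contact_force: [-0.7, -1.2, 1.7]
grip_width: 13.7
```

```bash
python3 -c "
from h import *
nxt(8,s1=-60,lend=-0.5)"
```

```text
t 5.77 [489.2  52.8  95.9] yaw -1.688 F [-0.7 -1.2  1.7] M [-0.69  0.13 -0.1 ] w 13.7 bay [-134.    0.] relyaw -0.010 down [-0.005  0.007 -1.   ]
[0.0004, -0.0080, -0.0000, 0.0]
[0.0005, -0.0160, -0.0000, -0.0]
[0.0005, -0.0240, -0.0000, -0.0]
[0.0006, -0.0320, 0.0000, -0.1]
[0.0006, -0.0400, 0.0000, -0.1]
```

Call:
{"name": "step_arm", "arguments": {
  "targets": [
    [[0.0003,-0.008,0,0],[0.0003,-0.016,0,0],[0.0003,-0.024,0,-0.1],[0.0003,-0.032,0,-0.2],[0.0003,-0.04,0,-0.3]]
  ]
}}

```text
time: 6.18
tool_pos: [493.9, 93.3, 95.8]
tcp_rot: [-0.859, 1.562, 2.171]
contact_force: [-2.0, -3.0, 4.3]
grip_width: 14.1
```

```bash
python3 -c "
from h import *
nxt(8,s1=-20,lend=-0.5)"
```

```text
t 6.18 [493.9  93.3  95.8] yaw -1.682 F [-2.  -3.   4.3] M [-0.75  0.18 -0.18] w 14.1 bay [-93.2  -0.3] relyaw -0.005 down [-0.005  0.007 -1.   ]
[0.0004, -0.0080, -0.0000, -0.0]
[0.0004, -0.0160, 0.0000, -0.0]
[0.0005, -0.0240, 0.0000, -0.1]
[0.0006, -0.0320, 0.0000, -0.1]
[0.0006, -0.0400, 0.0000, -0.1]
```

Call:
{"name": "step_arm", "arguments": {
  "targets": [
    [[0,-0.008,0,0],[0,-0.016,0,0],[0,-0.024,0,-0.1],[0,-0.032,0,-0.1],[0,-0.04,0,-0.1]]
  ]
}}

```text
time: 6.6
tool_pos: [498.3, 133.9, 95.9]
tcp_rot: [-0.831, 1.562, 2.201]
contact_force: [-0.4, -1.1, 0.1]
grip_width: 13.9
```

```bash
python3 -c "
from h import *
nxt(8,s1=20,lend=-0.5)
c=snap('top','top4'); im=np.clip(c['color'][180:265,180:335,::-1].astype(float)*1.6,0,255).astype(np.uint8); cv2.imwrite('pics/top4c.png',cv2.resize(im,None,fx=5,fy=5,interpolation=cv2.INTER_CUBIC))"
```

```text
t 6.60 [498.3 133.9  95.9] yaw -1.680 F [-0.4 -1.1  0.1] M [-0.69  0.05 -0.05] w 13.9 bay [-52.3  -0.4] relyaw -0.003 down [-0.005  0.007 -1.   ]
[0.0005, -0.0080, -0.0000, -0.0]
[0.0005, -0.0160, -0.0000, -0.0]
[0.0006, -0.0240, 0.0000, -0.0]
[0.0006, -0.0320, 0.0000, -0.0]
[0.0007, -0.0400, 0.0000, -0.1]
```

View pics/top4c.png

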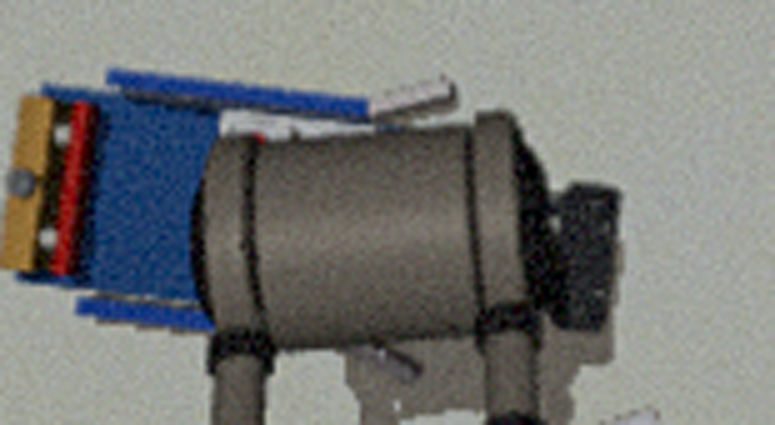

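The caddy is inside the bay, with the nose at about (222,112) and the right side parallel to the upper rail. The forces are low, so I'm going on toward the stop more slowly.

Call:
{"name": "step_arm", "arguments": {
  "targets": [
    [[0.0003,-0.008,0,0],[0.0003,-0.016,0,0],[0.0003,-0.024,0,0],[0.0003,-0.032,0,0],[0.0003,-0.04,0,0]]
  ]
}}

```text
time: 7.07
tool_pos: [502.8, 175.8, 95.9]
tcp_rot: [-0.917, 1.561, 2.115]
contact_force: [-1.0, -2.3, 2.1]
grip_width: 13.6
```

Call:
{"name": "step_arm", "arguments": {
  "targets": [
    [[0,-0.004,0,0],[0,-0.008,0,0],[0,-0.012,0,0],[0,-0.015,0,0],[0,-0.016,0,0]]
  ]
}}

```text
time: 7.48
tool_pos: [504.6, 192.1, 95.9]
tcp_rot: [-0.918, 1.561, 2.115]
contact_force: [-0.4, -0.7, 1.0]
grip_width: 14.0
```

```bash
python3 -c "
from h import *
nxt(2,s1=20,lend=-0.5)"
```

```text
t 7.48 [504.6 192.1  95.9] yaw -1.680 F [-0.4 -0.7  1. ] M [-0.59  0.03 -0.  ] w 14.0 bay [ 6.2 -0.4] relyaw -0.002 down [-0.005  0.009 -1.   ]
[0.0004, -0.0020, -0.0000, 0.2]
[0.0004, -0.0040, -0.0000, 0.3]
[0.0004, -0.0060, -0.0000, 0.4]
[0.0004, -0.0080, -0.0000, 0.4]
[0.0004, -0.0100, -0.0001, 0.3]
```

Call:
{"name": "step_arm", "arguments": {
  "targets": [
    [[0,-0.001,0,0],[0,-0.002,0,0],[0,-0.003,0,0],[0,-0.004,0,0],[0,-0.005,0,0]]
  ]
}}

```text
time: 7.9
tool_pos: [505.1, 197.0, 95.9]
tcp_rot: [-0.904, 1.561, 2.128]
contact_force: [0.1, -0.1, -0.0]
grip_width: 13.9
```

Call:
{"name": "step_arm", "arguments": {
  "targets": [
    [[0,-0.001,0,0],[0,-0.0015,0,0],[0,-0.002,0,0],[0,-0.0025,0,0],[0,-0.003,0,0]]
  ]
}}

```text
time: 8.32
tool_pos: [505.4, 200.0, 95.9]
tcp_rot: [-0.901, 1.561, 2.131]
contact_force: [0.8, -1.2, 0.9]
grip_width: 14.0
```

Call:
{"name": "step_arm", "arguments": {
  "targets": [
    [[0,-0.0005,0,0],[0,-0.001,0,0],[0,-0.0015,0,0],[0,-0.002,0,0],[0,-0.002,0,0]]
  ]
}}

```text
time: 8.73
tool_pos: [505.7, 202.1, 95.9]
tcp_rot: [-0.914, 1.561, 2.118]
contact_force: [-0.9, -0.6, 0.1]
grip_width: 14.1
```

Call:
{"name": "step_arm", "arguments": {
  "targets": [
    [[0,-0.0005,0,0],[0,-0.001,0,0],[0,-0.0015,0,0],[0,-0.0015,0,0],[0,-0.0015,0,0]]
  ]
}}

```text
time: 9.15
tool_pos: [505.8, 203.7, 95.9]
tcp_rot: [-0.917, 1.561, 2.115]
contact_force: [0.2, -0.2, 0.4]
grip_width: 13.9
```

Call:
{"name": "step_arm", "arguments": {
  "targets": [
    [[0,-0.0005,0,0],[0,-0.001,0,0],[0,-0.0015,0,0],[0,-0.002,0,0],[0,-0.002,0,0]]
  ]
}}

```text
time: 9.57
tool_pos: [506.0, 205.8, 95.9]
tcp_rot: [-0.92, 1.561, 2.112]
contact_force: [-1.0, 0.5, 1.3]
grip_width: 14.1
```

Call:
{"name": "step_arm", "arguments": {
  "targets": [
    [[0,-0.0005,0,0],[0,-0.001,0,0],[0,-0.0015,0,0],[0,-0.0015,0,0],[0,-0.0015,0,0]]
  ]
}}

```text
time: 9.98
tool_pos: [506.2, 206.9, 95.9]
tcp_rot: [-0.889, 1.561, 2.143]
contact_force: [-0.1, -4.5, 1.9]
grip_width: 13.7
```

Call:
{"name": "step_arm", "arguments": {
  "targets": [
    [[0,-0.0005,0,0],[0,-0.0005,0,0],[0,-0.001,0,0],[0,-0.001,0,0],[0,-0.001,0,0]]
  ]
}}

```text
time: 10.4
tool_pos: [506.3, 207.5, 95.9]
tcp_rot: [-0.82, 1.561, 2.212]
contact_force: [-1.2, -5.7, 2.0]
grip_width: 13.9
```

Call:
{"name": "step_arm", "arguments": {
  "targets": [
    [[0,-0.0005,0,0],[0,-0.001,0,0],[0,-0.0015,0,0],[0,-0.0018,0,0],[0,-0.0018,0,0]]
  ]
}}

```text
time: 10.82
tool_pos: [506.5, 208.3, 96.0]
tcp_rot: [-0.668, 1.562, 2.365]
contact_force: [0.1, -8.7, 4.3]
grip_width: 13.7
```

Call:
{"name": "step_arm", "arguments": {
  "targets": [
    [[0,-0.001,0,0],[0,-0.0015,0,0],[0,-0.0018,0,0],[0,-0.0018,0,0],[0,-0.0018,0,0]]
  ]
}}

```text
time: 11.23
tool_pos: [506.6, 208.7, 96.1]
tcp_rot: [-0.424, 1.564, 2.609]
contact_force: [-0.6, -9.8, 4.1]
grip_width: 13.8
```

Call:
{"name": "step_arm", "arguments": {
  "targets": [
    [[0,-0.0015,0,0],[0,-0.0017,0,0],[0,-0.0017,0,0],[0,-0.0017,0,0],[0,-0.0017,0,0]]
  ]
}}

```text
time: 11.65
tool_pos: [506.8, 208.9, 96.1]
tcp_rot: [-0.099, 1.564, 2.934]
contact_force: [-0.2, -10.8, 4.2]
grip_width: 13.9
```

Call:
{"name": "step_arm", "arguments": {
  "targets": [
    [[0,-0.0015,0,0],[0,-0.0015,0,0],[0,-0.0015,0,0],[0,-0.0015,0,0],[0,-0.0015,0,0]]
  ]
}}

```text
time: 12.07
tool_pos: [506.9, 209.0, 96.2]
tcp_rot: [0.21, 1.564, -3.04]
contact_force: [-0.9, -10.9, 3.2]
grip_width: 13.9
```

Call:
{"name": "step_arm", "arguments": {
  "targets": [
    [[0,-0.0015,0,0],[0,-0.0015,0,0],[0,-0.0015,0,0],[0,-0.0015,0,0],[0,-0.0015,0,0]]
  ]
}}

```text
time: 12.48
tool_pos: [507.0, 209.1, 96.4]
tcp_rot: [0.456, 1.563, -2.794]
contact_force: [-1.4, -11.2, 3.2]
grip_width: 13.7
```

```bash
python3 -c "
from h import *
rep()"
```

```text
t 12.48 [507.  209.1  96.4] yaw -1.680 F [ -1.4 -11.2   3.2] M [-1.74  0.09  0.1 ] w 13.7 bay [23.4 -1. ] relyaw -0.002 down [-0.008 -0.003 -1.   ]
```

Call:
{"name": "step_arm", "arguments": {
  "targets": [
    [[0,0,0,0],[0,0.0005,0,0],[0,0.001,0,0],[0,0.001,0,0],[0,0.001,0,0]]
  ]
}}

```text
time: 12.9
tool_pos: [506.8, 207.8, 96.3]
tcp_rot: [0.469, 1.562, -2.781]
contact_force: [-1.3, -6.0, 0.8]
grip_width: 13.7
```

```bash
python3 -c "
from h import *
rep()"
```

```text
t 12.90 [506.8 207.8  96.3] yaw -1.680 F [-1.3 -6.   0.8] M [-0.91  0.01  0.06] w 13.7 bay [22.1 -1. ] relyaw -0.002 down [-0.008 -0.003 -1.   ]
```

Call:
{"name": "step_arm", "arguments": {
  "targets": [
    [[0,0.0005,0,0],[0,0.001,0,0],[0,0.0015,0,0],[0,0.0018,0,0],[0,0.0018,0,0]]
  ]
}}

```text
time: 13.32
tool_pos: [506.7, 206.5, 96.2]
tcp_rot: [0.39, 1.563, -2.86]
contact_force: [0.2, 0.2, -1.1]
grip_width: 13.3
```

Call:
{"name": "step_arm", "arguments": {
  "targets": [
    [[0,0,0,0],[0,0,0,0],[0,0,0,0],[0,0,0,0],[0,0,0,0]]
  ],
  "jaw": 0.6
}}

```text
time: 13.73
tool_pos: [506.7, 206.6, 96.3]
tcp_rot: [0.372, 1.563, -2.878]
contact_force: [0.2, 0.2, -0.1]
grip_width: 36.3
```

```bash
python3 -c "
from h import *
rep()"
```

```text
t 13.73 [506.7 206.6  96.3] yaw -1.680 F [ 0.2  0.2 -0.1] M [ 0.03 -0.01  0.  ] w 36.3 bay [20.8 -1. ] relyaw -0.002 down [-0.008 -0.002 -1.   ]
```

Released with no force on the tool. Rising straight up, then retreating back toward -y.

Call:
{"name": "step_arm", "arguments": {
  "targets": [
    [[-0.01,0,0,0],[-0.025,0,0,0],[-0.045,0,0,0],[-0.07,0,0,0],[-0.1,0,0,0]]
  ]
}}

```text
time: 14.15
tool_pos: [506.7, 206.6, 197.1]
tcp_rot: [0.363, 1.561, -2.887]
contact_force: [0.0, -0.1, -0.7]
grip_width: 36.4
```

Call:
{"name": "step_arm", "arguments": {
  "targets": [
    [[-0.015,0.02,0,0],[-0.025,0.06,0,0],[-0.03,0.1,0,0],[-0.03,0.14,0,0],[-0.03,0.18,0,0]]
  ]
}}

```text
time: 14.57
tool_pos: [487.2, 26.3, 229.2]
tcp_rot: [0.456, 1.563, -2.794]
contact_force: [1.4, -0.5, 0.8]
grip_width: 37.0
```

Call:
{"name": "step_arm", "arguments": {
  "targets": [
    [[0,0.03,0,0],[0,0.07,0,0],[0,0.11,0,0],[0,0.14,0,0],[0,0.15,0,0]]
  ]
}}

```text
time: 14.98
tool_pos: [470.5, -126.7, 230.6]
tcp_rot: [0.709, 1.563, -2.544]
contact_force: [0.7, 1.2, 0.4]
grip_width: 36.8
```

```bash
python3 -c "
from h import *
rep()
c=snap('top','top5'); s=snap('scene','sc5')
im=np.clip(c['color'][180:265,175:335,::-1].astype(float)*1.6,0,255).astype(np.uint8); a=cv2.resize(im,None,fx=4.8,fy=4.8,interpolation=cv2.INTER_CUBIC)[:300]
b=cv2.resize(s['color'][125:225,300:500,::-1],None,fx=3,fy=3,interpolation=cv2.INTER_CUBIC)
b=cv2.copyMakeBorder(b,0,0,0,a.shape[1]-b.shape[1],cv2.BORDER_CONSTANT)
cv2.imwrite('pics/fin.png',np.vstack([a,b])); print(a.shape)"
```

```text
t 14.98 [ 470.5 -126.7  230.6] yaw -1.683 F [0.7 1.2 0.4] M [ 0.06  0.06 -0.03] w 36.8 bay [-314.4   -0.6] relyaw -0.005 down [-0.006 -0.004 -1.   ]
(300, 768, 3)
```

View pics/fin.png

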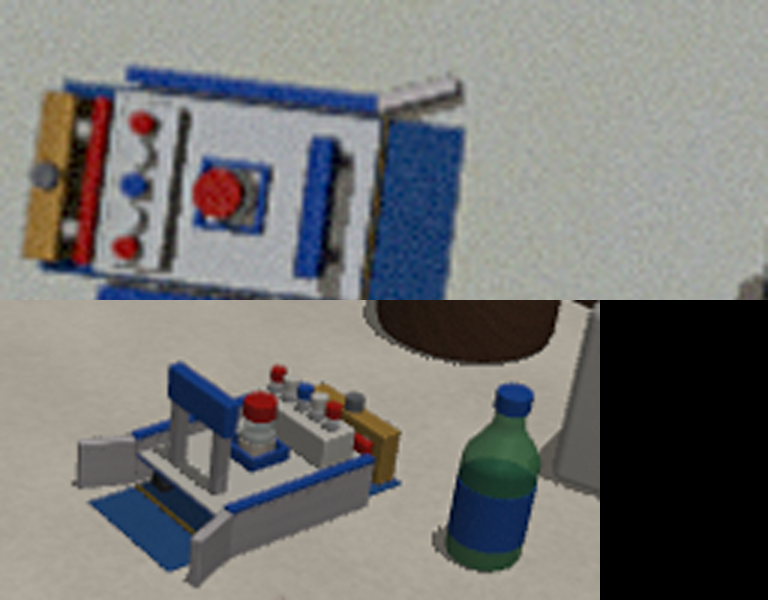

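The caddy stands in the bay with its nose against the red stop (about (105,180) in the top crop). The bottle is upright in its well, the handle is free and the arm is clear. I'll settle for a moment, then hand in.

Call:
{"name": "step_arm", "arguments": {
  "targets": [
    [[0,0,0,0],[0,0,0,0],[0,0,0,0],[0,0,0,0],[0,0,0,0]]
  ]
}}

```text
time: 15.5
tool_pos: [471.0, -123.4, 230.3]
tcp_rot: [0.496, 1.563, -2.755]
contact_force: [0.6, -0.7, 0.2]
grip_width: 36.8
```

Run:
```python
from h import *
rep(); c=snap("top","top6"); a=load("top5"); z=load("top0")
print("moved px since top5:",np.abs(c["color"][190:260,185:290].astype(int)-a["color"][190:260,185:290]).mean())
C=lambda u,v:(175+(u+.5)/4.8-.5,180+(v+.5)/4.8-.5)
p=atz(c,C(118,92),38)[:2];q=atz(c,C(95,270),38)[:2];e=p-q
print("nose bay",np.round(bay((p+q)/2),1),"rel",round(np.arctan2(e[1],e[0])+np.pi/2-BY,3))
d=np.abs(c["color"].astype(int)-z["color"]).max(2)
for n,(u,v,w,h) in dict(kit=(270,85,80,80),rack=(358,122,75,40),san=(175,140,35,35),cas=(284,258,32,20),rea=(356,266,16,18)).items(): print(n,d[v:v+h,u:u+w].mean().round(1))
print(bot.close_job())
```

```text
t 15.50 [ 471.  -123.4  230.3] yaw -1.681 F [ 0.6 -0.7  0.2] M [ 0.    0.03 -0.04] w 36.8 bay [-311.1   -0.7] relyaw -0.003 down [-0.007 -0.003 -1.   ]
moved px since top5: 3.429750566893424
nose bay [156.7  -1.6] rel 0.007
kit 6.3
rack 7.4
san 7.4
cas 6.1
rea 37.7
the job is handed in; nothing more can be done
None
```

I pushed the caddy by its handle along an S-curve into the bay and pressed its nose on the stop. I then let go, moved the arm clear and handed in at about 15.5 s; no verdict was reported.

- **Press:** the force at the wrist built up from 4.5 N to about 11 N. It was above 8 N for about 1.7 s and never over 11.2 N at any reading.
- **Final position:** the nose was 156.7 mm into the bay and 1.6 mm off its middle. The caddy was in line within 0.01 rad, and the bottle was upright in its well. The gap to the stop's face was not measured, but the last picture shows the nose close against it, and I backed off only about 2.5 mm.
- **Castors:** I could not see them. I take them as straight because the last 180 mm or so was rolled straight, with that same small roll back after pressing.
- **Rails:** they were not measured directly, but wrist forces while entering the bay stayed at about 4 N sideways and forward.
- **Bystanders:** comparing pictures from start to end shows the kit box, tube rack, sanitiser and test cassette unchanged. **The reagent bottle's area did differ, and I did not look closer before handing in.** The likely cause is the arm or its shadow over that spot. The caddy and gripper stayed about 70 mm or more from it.

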